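# Seat a block on a hidden stop by feel and lock the quarter-turn keeper

## Task

Clear the collet out of the fixture's guide lane and stand it upright on a free spot in the steel tray. Then slide the steel block along the lane into the hood until you feel it come up against the hidden stop, pressing gently, and leave it seated there. Finally push the keeper's knob down and turn it anticlockwise a quarter turn until it catches and springs back up with its toe over the block; do not knock the jar, oiler, tray or the ring in the tray out of place.

Things in the scene. Friction and masses are not known exactly. Their poses are not given: they have to be found in the camera images.
- fixture: Fixed aluminium plate 318 x 125 x 8 mm on the bench with a guide lane along its x axis between two steel rails (39 mm apart, tops 10 mm above the plate). Origin at bench height under the middle of the hood's mouth; x runs along the lane INTO the hood, y to the keeper's side, z up. Plate: x -243 to +75 mm, y -53 to +72 mm. The lane's floor is the plate's top, 8 mm above the bench.
- block_mid (a point): Centre of the loose steel block with holes in its top, 88 long x 36 wide x 30 mm high, 0.5 to 0.8 kg. It starts lying on the lane floor between the rails, its long side (the point's y axis) along the lane, its centre 168 to 192 mm before the mouth. Push it towards fixture +x; sliding takes about 2 to 6 N. A push 15 to 25 mm above the lane floor clears the rails.
- hood: Fixed grey sheet-metal hood over the far end of the lane, same origin and axes as the fixture: x 0 (open mouth) to 74 mm, 68 mm wide outside, 60 inside, top 54 mm above the bench, ceiling 50 mm. In it, out of sight, is a stop; its face is 12 to 37 mm beyond the mouth, set anew each time, so the seated block's rear face is 51 to 76 mm before the mouth.
- lane_mouth (a point): Point on the lane floor in the middle of the hood's mouth. How the stop feels: a light feeler pin (4 mm travel, up to 1 N) stands out of its face and must stay pushed in by the block, which friction holds. At the face the push needed rises at once by about 9 N; pushed on, the stop gives way 6 mm at that force, then is solid. Over 20 N on it is too much.
- collet_mid (a point): Centre of the loose turned collet, standing upright: 33 mm diameter, 40 mm high, 0.09 kg. It starts on the lane floor between the block and the hood, about 87 to 99 mm before the mouth. Room for fingers is at its two sides across the lane (above the rails).
- keeper_knob (a point): Middle of the keeper's black bar knob, 32 long x 12 wide x 20 mm high, 69 mm above the bench when up; the point's x axis runs along the bar towards the toe. Its upright stud is at fixture x -22, y +44 mm in a housing 38 mm across, 36 high. The flat toe under the knob (12 mm wide, 36 long, 45 to 52 mm above the bench) starts along fixture -x and must end across the lane over the block.
- keeper_press (a joint): How far the keeper stud is pressed down, 0 (up, sprung) to 6.5 mm (down); the spring takes 3 N at the top, 8 N at the bottom. It can turn only while pressed right down (over 5.3 mm; not by force); at the end of the turn it springs back up to 0, caught.
- keeper_turn (a joint): Turn of the keeper, anticlockwise seen from above, 0 (open) to 1.57 rad (locked, at its end stop); it catches from about 1.35 rad on.
- tray: Loose pressed steel tray, rim 149 x 206 mm, 22 mm high; origin under its middle, y along its long side; flat floor 2 mm above the bench, 122 x 180 mm. One bored ring lies in it.
- ring: Black bored ring lying in the tray, 52 x 64 mm, 20 mm high, somewhere along the tray's middle line; origin under its middle. To be left alone.
- jar: Small clear screw-lid jar, 42 mm diameter, 45 mm high, standing beside the plate on the side away from the keeper; origin under its middle. To be left alone.
- oiler: Needle oiler, 32 mm diameter, 97 mm high, standing beside the plate on the side away from the keeper; origin under its middle. To be left alone.

How it is judged:
On the way, in this order (a step that is already met when the one before it is completed fails the run):
1. the collet stands upright in the tray (x of collet_mid in the frame of tray between -0.055 and 0.055 m and y of collet_mid in the frame of tray between -0.085 and 0.085 m and z of collet_mid in the frame of tray below 0.03 m and angle between collet_mid's own z axis and vertical below 0.15 rad), for 0.2 s.
2. the block is against the hidden stop, its feeler pin pushed in (contact force between block and hood above 0.7 N), for 0.2 s.
3. the keeper is pressed down (value of joint keeper_press above 0.0053 m), for 0.1 s.
4. the keeper is turned and has sprung up, caught (value of joint keeper_turn above 1.3 rad and value of joint keeper_press below 0.003 m), for 0.2 s.
At the end, for the whole second after the job is handed in: The collet stands upright on the tray floor; the block is at rest against the hidden stop, within about 1.5 mm (over 0.7 N between block and the stop's feeler pin in the hood); the keeper is turned past 1.3 rad and has sprung up again (pressed under 3 mm) (all of step 1 and all of step 4 and contact force between block and hood above 0.7 N and linear speed of each of block, collet below 0.01 m/s); the robot touches nothing.
It fails at once if the jar, the oiler or the ring is moved more than 20 mm, or the tray more than 30 mm (distance of any of ring, jar, oiler from where it was at the start of the episode above 0.02 m or distance of tray from where it was at the start of the episode above 0.03 m).
It fails at once if the block presses the stop with more than 20 N (contact force between block and hood above 20 N).
It also fails if it takes over 69 s, if anything falls off the work surface, if the arm or the gripper's body presses on something with over 40 N, if the wrist force passes 120 N, or if a joint passes its speed limit or range.

## Robot

A 6-joint arm with a two-finger parallel gripper is mounted at the origin on a cart in front of the work surface, level with it; the furniture and walls round the work are solid. World frame = base frame: x ahead of the robot, y to its left, z up, the work surface at z = 0. Lengths are in m, angles in rad, forces in N, time in s.
With the tool pointing down it reaches from about 0.225 to 0.875 m from the base axis. Payload 3.4 kg.
Tool frame: the origin (TCP) lies midway between the tips of the shut fingers; the grasp point (between the pads) lies 19 mm behind it; z points along the fingers, y is the line along which they close (so a half turn about z gives the same grasp; the last joint's range is limited). The gripper opens to 85 mm and grips with 20 to 120 N. Pads are 22 mm wide; open, the fingers measure 114 mm over their backs; the gripper's body (76 mm by 85 mm) begins 54 mm behind the grasp point. The pads swing forward as they close: fully open they stand 13 mm farther back than shut.
Start: joints at [1.227, 0.276, 1.505, -0, 1.361, -0.121], TCP at [0.127, 0.561, 0.231] pointing down, gripper open.
Joint ranges: [-2.89, 2.89], [-0.75, 2.08], [0.22, 2.7], [-1.18, 4.32], [0.11, 2.71], [-2.7, 2.7]. Speed limits (rad/s): [2.57, 2.57, 3.14, 3.14, 3.14, 3.14].

## Interface

Orientations are given as a unit quaternion [w, x, y, z].
In Python, from rig import * gives the robot as it stands.
- The arm moves only by the tool apply_moves, never from a script. Its argument "steps" is one flat list of numbers, 4 for each row, row after row: the shift along the world's x, y, z in cm, then the turn about the world's z in degrees. A call has 1 to 8 rows; each row is the pose to reach, as a shift and turn from the pose commanded when the call began; what a row does not reach only later rows make up. A row lasts 1/12 s, in which the tool goes at most 41.7 mm and 7.16 degrees, less where a joint would pass 70% of its speed; a pose out of reach is approached as far as the arm can. A call with a gripper value outside its range is refused whole. "jaw" is the closure in counts, from 0 (fully open) to 255 (shut), set as the call begins (left out, the last holds). The fingers move at their own pace and stop on an object; "newtons" is the grip in N (left out, the last holds). Time passes only in rows, so rows that repeat a pose let the fingers close. It gives the time, the measured TCP pose, the force, the opening and the grip force at its end, in the units of the state.
- get_state(): the state, without advancing time (a new reading comes with each control period).
- get_image(name): name is "scene" or "top" or "wrist"; returns the picture (400x640x3 uint8, red, green, blue); there is no depth.
- calibration(name): a dict with "fx", "fy", "cx", "cy" (pixels), "xyz" and "rotation" of the camera in the world. Camera axes: x right, y up, looking along -z (the intrinsics and any distortion apply to the point x, -y, -z); pixel columns grow to the right and rows downward; lengths in m; the calibration is good to about 2 mm. A picture is of the moment at which its call begins: read the wrist's pose just before it. calibration takes no time and is no camera call; for the wrist camera it gives the pose at the moment of the call.
- sign_off(): hands the job in; it is judged then, once.
The state is a dict: "clock": time; "qpos": joint angles; "qd": joint speeds; "effort": joint torques, N m; "position": TCP position; "ee_rot": TCP orientation; "contact_force": force on the tool from outside, world axes, zero at the start; "moment": the same for the moment, N m; "width": finger opening in m; "gripper_force": force on a finger pad.
Only numpy, scipy, OpenCV 4.12 (cv2) and the standard library are available. Lean on these libraries where they do the work, as an engineer would, in place of code of your own. Each camera call takes 0.05 s, during which the arm holds its last target. There are 200 camera calls.

## Working session

There is one attempt and no reset: what is moved stays moved. The work goes in short steps, Python scripts to look and compute and a tool call to move; the robot and the scene stay as the last step left them, time stands still between calls to the robot, and variables do not carry over. Pictures are saved under pics/ and viewed, at most 10 in all, crops included, and the job is handed in when it is done.

Besides the shell and the picture viewer there is one more tool, called after ">>>" as a command line: name --argument value ..., lists and objects as JSON in quotes. apply_moves: Moves the arm, as the interface text tells. Its arguments: {"type":"object","properties":{"steps":{"type":"array","items":{"type":"number"}},"jaw":{"type":"number"},"newtons":{"type":"number"}},"required":["steps"]}

```bash
ls; mkdir -p pics; python3 - <<'E'
from rig import *
import cv2,numpy as np
print(get_state())
for n in("scene","top"):
    im=get_image(n); cv2.imwrite(f"pics/{n}0.png",im[:,:,::-1]); print(n,calibration(n))
E
```

```text
pics
{'clock': 0.0, 'qpos': array([ 1.22699847e+00,  2.76602306e-01,  1.50610700e+00,  1.20364163e-05,
        1.36067607e+00, -1.20990856e-01]), 'qd': array([-0.00053228,  0.00072034, -0.00012272, -0.00150819, -0.00100785,
        0.00175199]), 'effort': array([ 1.06236334e-03, -4.16780126e+01, -2.45806825e+01,  2.98463556e-04,
        1.06892979e-02, -4.06311315e-06]), 'position': array([0.12688091, 0.56030803, 0.23044594]), 'ee_rot': array([-2.12165976e-04,  1.11174420e-01,  9.93800506e-01, -8.70910296e-04]), 'contact_force': array([-0.44144171,  0.44955006,  0.30048197]), 'moment': array([-0.02268262,  0.01688662, -0.03657849]), 'gripper_force': 0.0, 'width': 0.0854113661075313}
scene {'fx': 450.6689767583635, 'fy': 450.6689767583635, 'cx': 314.89521796151774, 'cy': 201.9410753281034, 'xyz': array([ 0.02794037, -0.55000193,  0.70245304]), 'rotation': array([ 0.80993625,  0.34362892, -0.18482103, -0.43790824])}
top {'fx': 461.8243364681127, 'fy': 461.8243364681127, 'cx': 316.32892256112166, 'cy': 207.16971615208044, 'xyz': array([ 0.44200071, -0.15880258,  0.97880966]), 'rotation': array([ 0.70527629,  0.04304807, -0.06049883, -0.70503341])}
```

View pics/scene0.png

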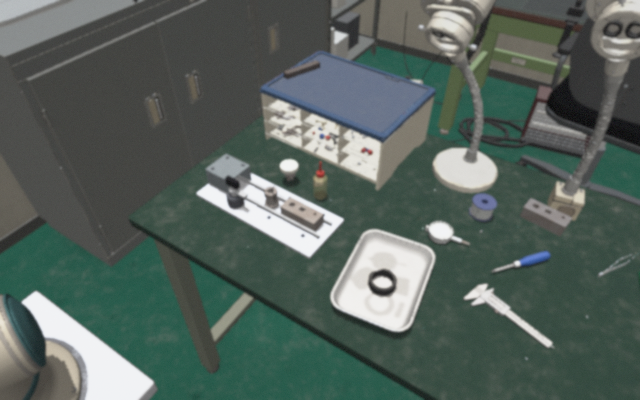

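View pics/top0.png

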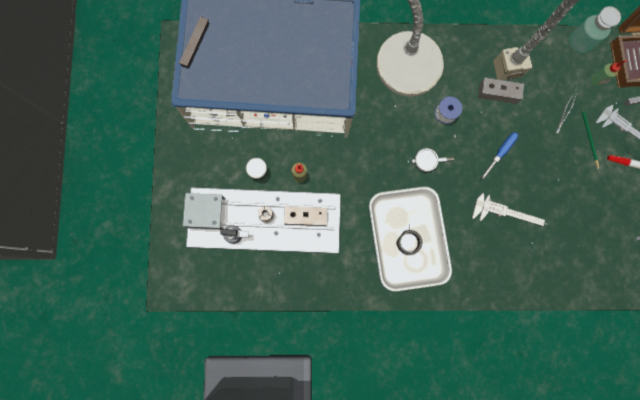

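The scene view shows the fixture with the hood at left, collet and block in the lane, and the tray at right. In the top view the hood is at (205,212), knob (232,235), collet (266,214), block (306,215), jar (256,168), oiler (300,171), and the tray centre (410,239) with the ring at (409,242).

```bash
cat > h.py <<'E'
from rig import *
import cv2,numpy as np
from scipy.spatial.transform import Rotation as R
def ray(c,u,v):
    q=c['rotation']; M=R.from_quat([q[1],q[2],q[3],q[0]])
    d=np.array([(u-c['cx'])/c['fx'],-(v-c['cy'])/c['fy'],-1.0]); return c['xyz'],M.apply(d)
def pt(c,u,v,z):
    o,d=ray(c,u,v); return o+d*(z-o[2])/d[2]
def px(c,p):
    q=c['rotation']; M=R.from_quat([q[1],q[2],q[3],q[0]]); d=M.inv().apply(np.array(p)-c['xyz'])
    return c['cx']-c['fx']*d[0]/d[2], c['cy']+c['fy']*d[1]/d[2]
E
python3 - <<'E'
from h import *
np.set_printoptions(precision=4,suppress=True)
c=calibration('top'); im=cv2.imread('pics/top0.png')
hsv=cv2.cvtColor(im,cv2.COLOR_BGR2HSV)
m=((hsv[...,2]>185)&(hsv[...,1]<50)).astype(np.uint8)*255
m=cv2.morphologyEx(m,cv2.MORPH_CLOSE,np.ones((7,7)))
cs,_=cv2.findContours(m,cv2.RETR_EXTERNAL,cv2.CHAIN_APPROX_NONE)
for k in cs:
    if cv2.contourArea(k)>250:
        r=cv2.minAreaRect(k);print(r,cv2.contourArea(k))
        for z in(.008,.022): print(z,[pt(c,*b,z)[:2].round(4) for b in cv2.boxPoints(r)])
for n,u,v,z in(('collet',266,214,.048),('block',306,215,.038),('knob',232,235,.075),('hood',205,212,.054),('ring',409,242,.02),('jar',256,168,.045),('oiler',300,170,.09)): print(n,pt(c,u,v,z))
cv2.imwrite('pics/crop.png',cv2.resize(im[150:270,175:345],None,fx=4.5,fy=4.5,interpolation=cv2.INTER_CUBIC))
E
```

```text
((509.52947998046875, 213.3823699951172), (69.60771942138672, 24.738632202148438), 14.03624439239502) 584.5
0.008 [array([ 0.565 , -0.5173]), array([ 0.6171, -0.533 ]), array([ 0.5807, -0.6776]), array([ 0.5289, -0.6608])]
0.022 [array([ 0.5632, -0.5121]), array([ 0.6146, -0.5276]), array([ 0.5787, -0.6701]), array([ 0.5277, -0.6535])]
((261.46087646484375, 219.9784393310547), (155.4357147216797, 58.6730842590332), 2.2906100749969482) 8740.0
0.008 [array([0.5025, 0.096 ]), array([0.6269, 0.0961]), array([ 0.6144, -0.2342]), array([ 0.4896, -0.2282])]
0.022 [array([0.5017, 0.0923]), array([0.6242, 0.0924]), array([ 0.6119, -0.2331]), array([ 0.4889, -0.2272])]
((410.23553466796875, 238.3069610595703), (99.60395050048828, 71.07510375976562), 81.11934661865234) 6656.5
0.008 [array([ 0.6128, -0.2924]), array([ 0.6373, -0.4447]), array([ 0.4278, -0.4686]), array([ 0.4055, -0.3207])]
0.022 [array([ 0.6103, -0.2905]), array([ 0.6344, -0.4405]), array([ 0.428 , -0.4642]), array([ 0.4061, -0.3184])]
((256.0, 168.0), (18.0, 18.0), 90.0) 265.0
0.008 [array([ 0.6898, -0.0339]), array([ 0.6899, -
[... 640 characters left out ...]
y([0.7703, 0.0928]), array([0.8028, 0.0921]), array([ 0.7834, -0.2436]), array([ 0.7508, -0.2413])]
0.022 [array([0.7655, 0.0891]), array([0.7976, 0.0885]), array([ 0.7785, -0.2424]), array([ 0.7463, -0.2402])]
((410.0, 62.0), (60.0, 64.0), 90.0) 2717.0
0.008 [array([ 0.9858, -0.3229]), array([ 0.9876, -0.4686]), array([ 0.8447, -0.4627]), array([ 0.8435, -0.3199])]
0.022 [array([ 0.9779, -0.3206]), array([ 0.9797, -0.4642]), array([ 0.8389, -0.4583]), array([ 0.8377, -0.3176])]
collet [ 0.5652 -0.0798  0.048 ]
block [ 0.5646 -0.1609  0.038 ]
knob [ 0.5202 -0.0165  0.075 ]
hood [0.5683 0.042  0.054 ]
ring [ 0.5105 -0.3759  0.02  ]
jar [ 0.6613 -0.0576  0.045 ]
oiler [ 0.6471 -0.1489  0.09  ]
```

View pics/crop.png

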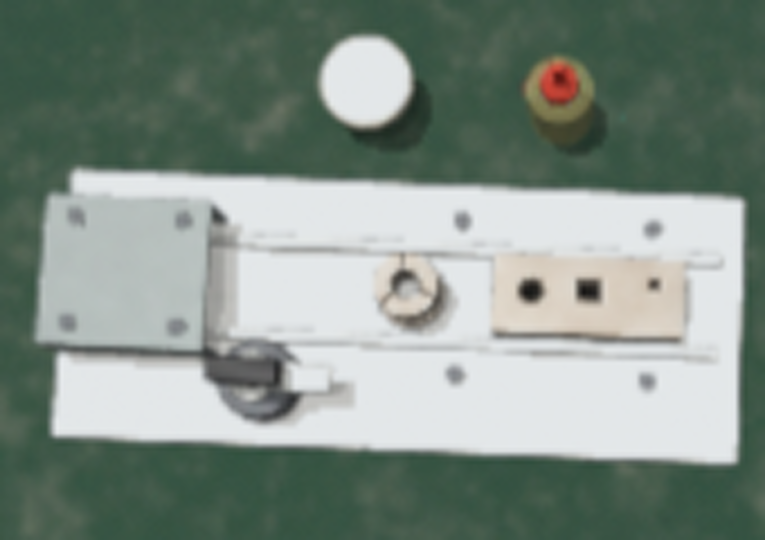

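The crop shows the plate corners at (73,170), (745,200), (738,463) and (52,437). The collet is at (407,290), the block corners at (493,254)–(684,340), and the knob runs from about (205,367) to (280,372) with the white toe to its right.

```bash
cat >> h.py <<'E'
def fit(src,dst):
    src=np.array(src);dst=np.array(dst);a=src-src.mean(0);b=dst-dst.mean(0)
    th=np.arctan2((a[:,0]*b[:,1]-a[:,1]*b[:,0]).sum(),(a*b).sum())
    Rm=np.array([[np.cos(th),-np.sin(th)],[np.sin(th),np.cos(th)]]); t=dst.mean(0)-Rm@src.mean(0)
    return th,Rm,t,(src@Rm.T+t-dst)
E
python3 - <<'E'
from h import *
np.set_printoptions(precision=4,suppress=True)
c=calibration('top')
P=lambda a,b,z: pt(c,a/4.5+175-.39,b/4.5+150-.39,z)[:2]
dst=[P(*p,.008) for p in((73,170),(745,200),(738,463),(52,437))]+[P(213,204,.054),P(205,352,.054)]
src=[(.075,-.053),(-.243,-.053),(-.243,.072),(.075,.072),(0,-.034),(0,.034)]
th,Rm,t,res=fit(src,dst); print('fixture yaw deg',np.degrees(th),'origin',t,'res\n',res)
F=lambda p:(Rm@np.array(p)+t)
I=lambda p:Rm.T@(np.array(p)-t)
print('collet',P(406,286,.048),I(P(406,286,.048)))
b=[P(*p,.038) for p in((493,254),(688,262),(684,340),(492,333))]
print('block',np.mean(b,0),[I(x) for x in b])
print('knob stud',F((-.022,.044)),'knob centre img',[I(P(*p,.079)) for p in((205,367),(280,372))])
tb=[[ .6103,-.2905],[.6344,-.4405],[.4280,-.4642],[.4061,-.3184]]
th2,R2,t2,r2=fit([(.0745,.103),(-.0745,.103),(-.0745,-.103),(.0745,-.103)],[tb[i] for i in (1,0,3,2)]); print('tray',np.degrees(th2),t2,r2,'ring in tray',R2.T@(np.array([.5105,-.3759])-t2))
s=get_state();print(R.from_quat(np.roll(s['ee_rot'],-1)).as_matrix())
E
```

```text
fixture yaw deg 87.78384479604665 origin [0.5704 0.0105] res
 [[-0.001  -0.0003]
 [ 0.0001 -0.0004]
 [-0.0003  0.    ]
 [-0.0001 -0.0004]
 [ 0.0012  0.0001]
 [ 0.0001  0.001 ]]
collet [ 0.5669 -0.0774] [-0.088  0.   ]
block [ 0.5633 -0.1601] [array([-0.1259, -0.0176]), array([-0.2152, -0.0176]), array([-0.2146,  0.0184]), array([-0.1272,  0.0187])]
knob stud [ 0.5256 -0.0098] knob centre img [array([-0.0062,  0.0429]), array([-0.0386,  0.0438])]
tray -82.26135013877987 [ 0.5197 -0.3784] [[-0.0026  0.0021]
 [ 0.0014 -0.0002]
 [ 0.0015 -0.    ]
 [-0.0003 -0.0019]] ring in tray [-0.0037 -0.0088]
[[-0.9753  0.2209 -0.0006]
 [ 0.2209  0.9753 -0.0015]
 [ 0.0002 -0.0016 -1.    ]]
```

>>> apply_moves --steps '[44,-63.8,-6,-79.4,44,-63.8,-6,-79.4,44,-63.8,-6,-79.4,44,-63.8,-6,-79.4,44,-63.8,-6,-79.4,44,-63.8,-6,-79.4,44,-63.8,-6,-79.4,44,-63.8,-6,-79.4]' --jaw 75 --newtons 25

```text
clock: 0.77
position: [0.3161, 0.2854, 0.2053]
ee_rot: [0.0, 0.576, 0.817, -0.0]
contact_force: [-0.1, -0.1, -0.7]
width: 0.0602
gripper_force: 0.0
```

>>> apply_moves --steps '[25.1,-36.3,-4,-22,25.1,-36.3,-4,-22,25.1,-36.3,-4,-22,25.1,-36.3,-4,-22,25.1,-36.3,-4,-22,25.1,-36.3,-4,-22,25.1,-36.3,-4,-22,25.1,-36.3,-4,-22]'

```text
clock: 1.43
position: [0.505, 0.0122, 0.1751]
ee_rot: [-0.0, 0.72, 0.694, -0.0]
contact_force: [0.1, 1.2, 0.1]
width: 0.0603
gripper_force: 0.0
```

>>> apply_moves --steps '[11.2,-16.3,-2,0,11.2,-16.3,-2,0,11.2,-16.3,-2,0,11.2,-16.3,-2,0,11.2,-16.3,-2,0,11.2,-16.3,-2,0,11.2,-16.3,-2,0]'

```text
clock: 2.02
position: [0.6167, -0.1503, 0.154]
ee_rot: [-0.001, 0.721, 0.693, -0.0]
contact_force: [-0.1, 0.5, 0.2]
width: 0.0604
gripper_force: 0.0
```

>>> apply_moves --steps '[-5,7.3,0,0,-5,7.3,0,0,-5,7.3,0,0,-5,7.3,0,0,-5,7.3,0,0]'

```text
clock: 2.43
position: [0.5662, -0.0748, 0.1561]
ee_rot: [0.001, 0.719, 0.695, 0.0]
contact_force: [0.3, -0.5, 0.4]
width: 0.0606
gripper_force: 0.0
```

```bash
python3 - <<'E'
from h import *
np.set_printoptions(precision=4,suppress=True)
s=get_state();print(s['position'],s['ee_rot'])
c=calibration('wrist'); im=get_image('wrist'); cv2.imwrite('pics/w1.png',im[:,:,::-1]); np.save('w1.npy',c,allow_pickle=True); print(c)
print(px(c,(.567,-.0775,.048)))
E
```

```text
[ 0.5662 -0.0748  0.1561] [0.0006 0.719  0.695  0.0002]
{'fx': 360.1014781811175, 'fy': 360.1014781811175, 'cx': 323.16982974131713, 'cy': 193.61456016769884, 'xyz': array([0.5681, 0.0049, 0.2989]), 'rotation': array([ 0.9873, -0.1578,  0.0021, -0.017 ])}
(np.float64(325.06903526000286), np.float64(193.71693313836118))
```

View pics/w1.png

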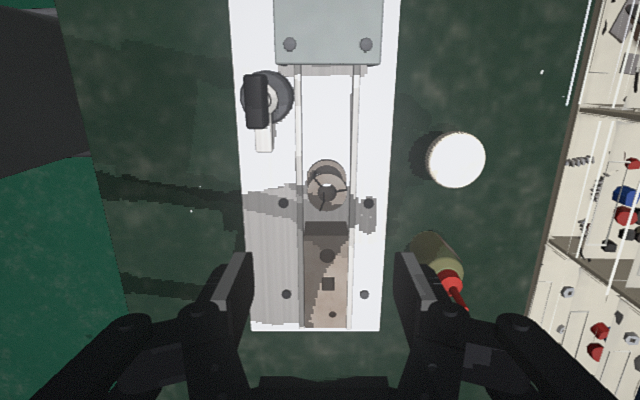

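The wrist view shows the collet top at (327,190), the knob bar (245–268, 74–128), the hood's mouth edge at row 65 (columns 274–382), and the block's front top edge at about row 235. The oiler is at (445,275), clear of the fingers.

```bash
python3 - <<'E'
from h import *
np.set_printoptions(precision=4,suppress=True)
c=np.load('w1.npy',allow_pickle=True).item()
th=np.radians(87.78);Rm=np.array([[np.cos(th),-np.sin(th)],[np.sin(th),np.cos(th)]]);t=np.array([.5704,.0105])
for n,u,v,z in(('collet',327,190,.048),('knobA',257,74,.079),('knobB',257,128,.079),('mouthL',274,65,.054),('mouthR',382,65,.054),('blk L',305,236,.038),('blk R',350,236,.038),('plateBL',251,331,.008),('plateBR',380,330,.008),('toe',264,152,.052)):
    p=pt(c,u,v,z)[:2];print(n,p,Rm.T@(p-t))
E
```

```text
collet [ 0.5685 -0.0747] [-0.0852 -0.0014]
knobA [0.5301 0.007 ] [-0.005   0.0401]
knobB [ 0.5273 -0.024 ] [-0.0361  0.0418]
mouthL [0.5372 0.0124] [0.0006 0.0333]
mouthR [0.6063 0.01  ] [ 0.0009 -0.0359]
blk L [ 0.5499 -0.1155] [-0.1267  0.0156]
blk R [ 0.5856 -0.1168] [-0.1266 -0.0201]
plateBL [ 0.4903 -0.2285] [-0.2419  0.0708]
plateBR [ 0.6156 -0.2317] [-0.2403 -0.0545]
toe [ 0.5256 -0.0442] [-0.0564  0.0427]
```

>>> apply_moves --steps '[0.1,0.1,-4,0,0.1,0.1,-8,0,0.1,0.1,-11,0,0.1,0.1,-13,0,0.1,0.1,-13,0,0.1,0.1,-13,0]'

```text
clock: 2.98
position: [0.5677, -0.0755, 0.0247]
ee_rot: [-0.001, 0.72, 0.694, -0.001]
contact_force: [-0.3, -0.1, 0.8]
width: 0.0604
gripper_force: 0.0
```

>>> apply_moves --steps '[0,0,0,0,0,0,0,0,0,0,0,0,0,0,0,0,0,0,0,0,0,0,0,0]' --jaw 200 --newtons 30

```text
clock: 3.48
position: [0.5694, -0.0755, 0.0276]
ee_rot: [0.002, 0.72, 0.694, 0.001]
contact_force: [0.3, -1.2, 7.0]
width: 0.0313
gripper_force: 30.3
```

>>> apply_moves --steps '[0,0,3,0,0,0,7,0,0,0,11,0,0,0,13,0,0.6,-4,13,-7,0.6,-8,13,-14,0.6,-12,13,-21,0.6,-16,13,-28]'

```text
clock: 4.15
position: [0.5733, -0.2359, 0.1563]
ee_rot: [0.0, 0.868, 0.497, 0.0]
contact_force: [1.2, -0.8, -0.8]
width: 0.0318
gripper_force: 30.8
```

>>> apply_moves --steps '[0,-4,0,-7,0,-8,0,-14,0,-11,0,-21,0,-13,0,-28,0,-13.5,0,-35,0,-13.5,0,-42,0,-13.5,0,-49,0,-13.5,0,-52]'

```text
clock: 4.82
position: [0.5731, -0.3699, 0.1554]
ee_rot: [-0.0, 0.998, 0.066, -0.0]
contact_force: [-0.2, -0.5, -0.2]
width: 0.0316
gripper_force: 30.8
```

```bash
python3 - <<'E'
from h import *
np.set_printoptions(precision=4,suppress=True)
s=get_state();print(s['position'],s['ee_rot'],s['width'],s['contact_force'])
c=calibration('wrist'); im=get_image('wrist'); cv2.imwrite('pics/w2.png',im[:,:,::-1]); np.save('w2.npy',c,allow_pickle=True)
E
```

```text
[ 0.5731 -0.3699  0.1554] [-0.0003  0.9978  0.0664 -0.0002] 0.031580735432167197 [-0.1668 -0.4934 -0.1794]
```

View pics/w2.png

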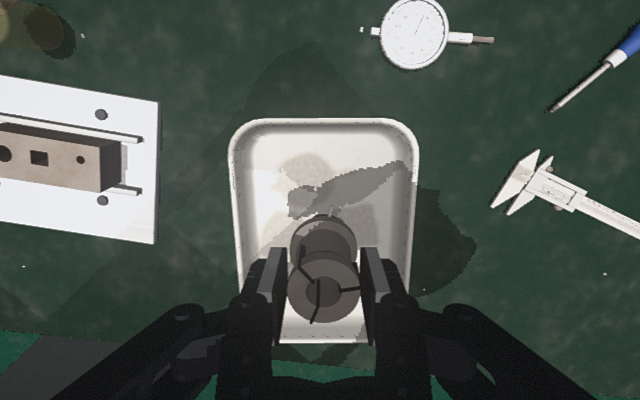

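The wrist view shows the collet upright between the pads at (322,285), over the free far end of the tray (rim columns 232–416, far rim row 120).

>>> apply_moves --steps '[0,0,-4,0,0,0,-8,0,0,0,-11,0,0,0,-12.5,0,0,0,-13.1,0,0,0,-13.3,0,0,0,-13.3,0]'

```text
clock: 5.45
position: [0.5739, -0.37, 0.0229]
ee_rot: [0.0, 0.998, 0.07, 0.0]
contact_force: [0.9, -0.7, -0.3]
width: 0.032
gripper_force: 30.8
```

>>> apply_moves --steps '[0,0,-0.2,0,0,0,-0.2,0]'

```text
clock: 5.62
position: [0.5745, -0.3705, 0.0217]
ee_rot: [0.001, 0.998, 0.069, 0.001]
contact_force: [1.2, 0.5, -0.9]
width: 0.0316
gripper_force: 30.9
```

>>> apply_moves --steps '[0,0,0,0,0,0,0,0,0,0,0,0,0,0,0,0,0,0,2,0,0,0,5,0,0,0,9,0,0,0,13,0]' --jaw 90

```text
clock: 6.28
position: [0.5728, -0.3693, 0.1509]
ee_rot: [-0.001, 0.998, 0.069, -0.001]
contact_force: [1.0, -0.1, 0.2]
width: 0.0553
gripper_force: 0.0
```

```bash
python3 - <<'E'
from h import *
np.set_printoptions(precision=4,suppress=True)
s=get_state();print(s['position'],s['ee_rot'],s['width'],s['contact_force'],s['qpos'])
im=get_image('wrist')[:,:,::-1]
im2=get_image('scene')[200:360,300:460,::-1]
im2=cv2.resize(im2,(400,400))
cv2.imwrite('pics/w3.png',np.hstack([im[:,180:520],im2]))
E
```

```text
[ 0.5728 -0.3693  0.1509] [-0.0009  0.9976  0.0692 -0.001 ] 0.05528386890175823 [ 0.9662 -0.1079  0.1871] [-0.6746  0.4839  1.3782 -0.0001  1.2821  0.7577]
```

View pics/w3.png

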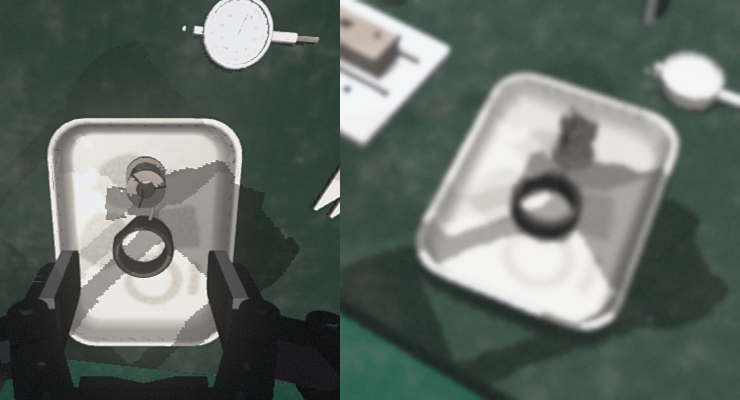

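The collet stands upright on the tray's free end at (146,180) left view, clear of the ring at (143,247). Next I push the block.

>>> apply_moves --steps '[-0.3,3,0,7,-0.6,6,0,14,-0.9,9,0,21,-1.2,12,0,28,-1.2,12,0,35,-1.2,12,0,42,-1.2,12,0,49,-1.2,12,0,56]' --jaw 255

```text
clock: 7.05
position: [0.5614, -0.2494, 0.1504]
ee_rot: [0.0, 0.847, 0.532, -0.0]
contact_force: [0.0, 0.6, -0.2]
width: -0.0003
gripper_force: 0.0
```

>>> apply_moves --steps '[0,0,-2,7,0,0,-4,14,0,0,-6,21,0,0,-8,23.9,0,0,-10.5,23.9,0,0,-12.5,23.9,0,0,-12.7,23.9,0,0,-12.7,23.9]'

```text
clock: 7.72
position: [0.5605, -0.2492, 0.0222]
ee_rot: [-0.002, 0.72, 0.694, -0.0]
contact_force: [0.9, -1.1, 1.2]
width: 0.0002
gripper_force: 0.0
```

>>> apply_moves --steps '[0.04,1,0.2,0,0.08,2,0.2,0,0.1,2.6,0.2,0,0.12,3,0.2,0,0.13,3.4,0.2,0,0.15,3.8,0.2,0,0.17,4.3,0.2,0,0.19,4.8,0.2,0]'

```text
clock: 8.38
position: [0.5645, -0.2031, 0.0264]
ee_rot: [0.002, 0.72, 0.694, -0.0]
contact_force: [-0.1, -5.7, 3.2]
width: 0.0
gripper_force: 2.6
```

>>> apply_moves --steps '[0.02,0.6,0,0,0.04,1.2,0,0,0.06,1.8,0,0,0.09,2.4,0,0,0.11,3,0,0,0.13,3.6,0,0,0.16,4.2,0,0,0.18,4.8,0,0]'

```text
clock: 9.05
position: [0.5663, -0.1549, 0.0264]
ee_rot: [0.002, 0.72, 0.694, -0.0]
contact_force: [-0.5, -4.9, 4.1]
width: -0.0001
gripper_force: 2.7
```

>>> apply_moves --steps '[0.02,0.6,0,0,0.04,1.2,0,0,0.06,1.8,0,0,0.09,2.4,0,0,0.11,3,0,0,0.13,3.5,0,0,0.15,3.9,0,0,0.16,4.2,0,0]'

```text
clock: 9.72
position: [0.5677, -0.1125, 0.0263]
ee_rot: [0.001, 0.72, 0.694, -0.0]
contact_force: [-0.0, -4.3, 4.2]
width: 0.0002
gripper_force: 2.8
```

>>> apply_moves --steps '[0.02,0.5,0,0,0.04,1,0,0,0.06,1.5,0,0,0.08,1.9,0,0,0.09,2.3,0,0,0.1,2.6,0,0,0.11,2.8,0,0,0.12,3,0,0]'

```text
clock: 10.38
position: [0.5687, -0.0826, 0.0262]
ee_rot: [0.001, 0.72, 0.694, -0.0]
contact_force: [0.0, -5.6, 4.7]
width: 0.0003
gripper_force: 2.8
```

>>> apply_moves --steps '[0,0.1,0,0,0,0.2,0,0,0.01,0.3,0,0]'

```text
clock: 10.63
position: [0.5687, -0.0797, 0.0261]
ee_rot: [0.001, 0.72, 0.694, -0.0]
contact_force: [-0.6, -4.6, 4.3]
width: -0.0001
gripper_force: 2.8
```

>>> apply_moves --steps '[0,0.1,0,0,0,0.2,0,0,0.01,0.3,0,0]'

```text
clock: 10.88
position: [0.5688, -0.0768, 0.0261]
ee_rot: [0.001, 0.72, 0.694, -0.0]
contact_force: [0.1, -5.9, 5.0]
width: -0.0
gripper_force: 2.8
```

>>> apply_moves --steps '[0,0.1,0,0,0,0.2,0,0]'

```text
clock: 11.05
position: [0.5688, -0.0748, 0.0261]
ee_rot: [0.001, 0.72, 0.694, -0.0]
contact_force: [-0.6, -5.2, 4.2]
width: -0.0002
gripper_force: 2.8
```

>>> apply_moves --steps '[0,0.1,0,0,0.01,0.2,0,0]'

```text
clock: 11.22
position: [0.5689, -0.0728, 0.0261]
ee_rot: [0.001, 0.72, 0.694, -0.0]
contact_force: [-0.4, -5.2, 4.3]
width: -0.0004
gripper_force: 2.8
```

>>> apply_moves --steps '[0,0.1,0,0,0,0.2,0,0]'

```text
clock: 11.38
position: [0.569, -0.0708, 0.0261]
ee_rot: [0.001, 0.72, 0.694, -0.0]
contact_force: [0.1, -5.5, 3.2]
width: 0.0
gripper_force: 2.8
```

>>> apply_moves --steps '[0,0.1,0,0,0.01,0.2,0,0]'

```text
clock: 11.55
position: [0.569, -0.0688, 0.0261]
ee_rot: [0.001, 0.72, 0.694, -0.0]
contact_force: [0.0, -4.8, 3.6]
width: -0.0
gripper_force: 2.8
```

>>> apply_moves --steps '[0,0.1,0,0,0,0.2,0,0]'

```text
clock: 11.72
position: [0.569, -0.0668, 0.0261]
ee_rot: [0.001, 0.72, 0.694, -0.0]
contact_force: [0.5, -5.5, 3.2]
width: -0.0001
gripper_force: 2.8
```

>>> apply_moves --steps '[0,0.1,0,0,0.01,0.2,0,0]'

```text
clock: 11.88
position: [0.569, -0.0647, 0.0261]
ee_rot: [0.001, 0.72, 0.694, -0.0]
contact_force: [0.8, -6.4, 4.4]
width: 0.0
gripper_force: 2.8
```

>>> apply_moves --steps '[0,0.1,0,0,0,0.2,0,0]'

```text
clock: 12.05
position: [0.5691, -0.0627, 0.0261]
ee_rot: [0.001, 0.72, 0.694, -0.0]
contact_force: [0.3, -5.9, 4.3]
width: 0.0004
gripper_force: 2.8
```

>>> apply_moves --steps '[0,0.1,0,0,0.01,0.2,0,0]'

```text
clock: 12.22
position: [0.5691, -0.0607, 0.0261]
ee_rot: [0.001, 0.72, 0.694, -0.0]
contact_force: [-0.4, -5.7, 4.5]
width: -0.0001
gripper_force: 2.8
```

>>> apply_moves --steps '[0,0.1,0,0,0,0.2,0,0]'

```text
clock: 12.38
position: [0.5692, -0.0588, 0.0261]
ee_rot: [0.001, 0.72, 0.694, -0.0]
contact_force: [0.3, -5.2, 4.4]
width: -0.0002
gripper_force: 3.0
```

>>> apply_moves --steps '[0,0.1,0,0,0.01,0.2,0,0]'

```text
clock: 12.55
position: [0.5693, -0.0569, 0.0261]
ee_rot: [0.001, 0.72, 0.694, -0.0]
contact_force: [0.3, -6.8, 3.9]
width: 0.0001
gripper_force: 3.2
```

>>> apply_moves --steps '[0,0.1,0,0,0,0.2,0,0]'

```text
clock: 12.72
position: [0.5693, -0.0551, 0.0261]
ee_rot: [0.001, 0.72, 0.694, -0.0]
contact_force: [-0.2, -6.7, 4.9]
width: 0.0001
gripper_force: 3.3
```

>>> apply_moves --steps '[0,0.1,0,0,0.01,0.1,0,0]'

```text
clock: 12.88
position: [0.5694, -0.055, 0.0261]
ee_rot: [0.002, 0.72, 0.694, -0.001]
contact_force: [-0.0, -9.3, 3.4]
width: 0.0001
gripper_force: 4.7
```

>>> apply_moves --steps '[0,0.1,0,0,0,0.1,0,0]'

```text
clock: 13.05
position: [0.5694, -0.055, 0.0262]
ee_rot: [0.002, 0.72, 0.694, -0.002]
contact_force: [-0.4, -12.1, 3.4]
width: -0.0
gripper_force: 6.1
```

>>> apply_moves --steps '[0,0,0,0,0,-0.2,0,0,0,-0.5,0,0,0,-1,0,0,-0.1,-2.5,0,0,-0.1,-2.5,3,0,-0.1,-2.5,7,0,-0.1,-2.5,11,0]'

```text
clock: 13.72
position: [0.5661, -0.076, 0.135]
ee_rot: [-0.003, 0.721, 0.693, -0.001]
contact_force: [0.8, -0.5, -0.4]
width: -0.0001
gripper_force: 0.0
```

>>> apply_moves --steps '[0,0,1,0,-2,3,1,0,-4,6,1,0,-4.2,6.5,1,0,-4.2,6.5,1,0,-4.2,6.5,1,0]' --jaw 160

```text
clock: 14.22
position: [0.5259, -0.0115, 0.1453]
ee_rot: [0.0, 0.72, 0.694, 0.0]
contact_force: [0.1, -0.3, 0.2]
width: 0.032
gripper_force: 0.0
```

```bash
python3 - <<'E'
from h import *
np.set_printoptions(precision=4,suppress=True)
s=get_state();print(s['position'],s['ee_rot'],s['width'],s['contact_force'],s['qpos'])
c=calibration('wrist');im=get_image('wrist')[:,:,::-1];np.save('w4.npy',c,allow_pickle=True)
cv2.imwrite('pics/w4.png',im)
print(px(c,(.527,-.0095,.079)),px(c,(.5286,-.0515,.038)))
E
```

```text
[ 0.5259 -0.0115  0.1453] [0.0001 0.7199 0.6941 0.0001] 0.03196029510546636 [ 0.0653 -0.3289  0.192 ] [-0.1542  0.2673  1.7445  0.      1.1297 -0.1177]
(np.float64(325.9481773124548), np.float64(207.66796480048083)) (np.float64(329.5388363191881), np.float64(240.4756025051537))
```

View pics/w4.png

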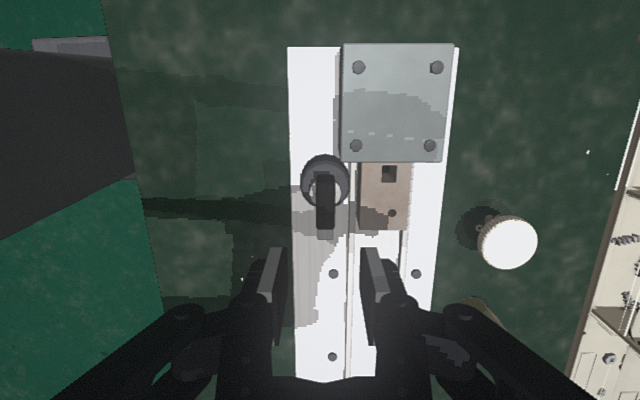

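The wrist view shows the knob bar at columns 316–335, rows about 176–229, centred as predicted. The block is seated under the hood (front at row 162, rear at row 230), and the fingers straddle the bar's line.

>>> apply_moves --steps '[0.1,0.3,-2,0,0.1,0.3,-4.5,0,0.1,0.3,-6.5,0,0.1,0.3,-7.8,0,0.1,0.3,-8.1,0,0.1,0.3,-8.1,0]'

```text
clock: 14.77
position: [0.5268, -0.0096, 0.0632]
ee_rot: [-0.001, 0.721, 0.693, -0.001]
contact_force: [0.8, 0.1, 0.4]
width: 0.032
gripper_force: 0.0
```

>>> apply_moves --steps '[0,0,0,0,0,0,0,0,0,0,0,0,0,0,0,0,0,0,0,0]' --jaw 255 --newtons 60

```text
clock: 15.18
position: [0.5273, -0.0092, 0.0654]
ee_rot: [0.001, 0.72, 0.694, 0.0]
contact_force: [-1.2, -2.7, 1.6]
width: 0.0102
gripper_force: 60.9
```

Gripped (width about 12 mm). Press down about 6.5 mm plus the arm's give.

>>> apply_moves --steps '[0,0,-0.2,0,0,0,-0.4,0,0,0,-0.6,0,0,0,-0.7,0,0,0,-0.8,0,0,0,-0.8,0]'

```text
clock: 15.68
position: [0.5276, -0.0092, 0.0588]
ee_rot: [0.001, 0.72, 0.694, 0.0]
contact_force: [-4.0, -2.5, 18.2]
width: 0.0103
gripper_force: 63.1
```

>>> apply_moves --steps '[0,0,0,4,0,0,0,9,0,0,0,14,0,0,0,19,0,0,0,24,0,0,0,29,0,0,0,34,0,0,0,39]'

```text
clock: 16.35
position: [0.528, -0.009, 0.0588]
ee_rot: [0.002, 0.445, 0.895, 0.0]
contact_force: [-3.4, -1.5, 18.0]
width: 0.01
gripper_force: 63.0
```

>>> apply_moves --steps '[0,0,0,5,0,0,0,11,0,0,0,17,0,0,0,23,0,0,0,29,0,0,0,35,0,0,0,41,0,0,0,45]'

```text
clock: 17.02
position: [0.5282, -0.0085, 0.0588]
ee_rot: [0.002, 0.069, 0.998, 0.0]
contact_force: [-3.4, 1.1, 17.5]
width: 0.01
gripper_force: 63.0
```

>>> apply_moves --steps '[0,0,0,3,0,0,0,5,0,0,0.2,5,0,0,0.5,5,0,0,0.8,5,0,0,0.8,5]'

```text
clock: 17.52
position: [0.5279, -0.0085, 0.0651]
ee_rot: [0.001, 0.028, 1.0, 0.0]
contact_force: [1.4, 0.9, 2.1]
width: 0.0105
gripper_force: 61.0
```

>>> apply_moves --steps '[0,0,0,0,0,0,0,0,0,0,0,0,0,0,0,0,0,0,2,0,0,0,5,0,0,0,9,0,0,0,12,0]' --jaw 150

```text
clock: 18.18
position: [0.527, -0.0089, 0.1863]
ee_rot: [0.0, 0.028, 1.0, 0.0]
contact_force: [0.3, 0.6, 0.0]
width: 0.0351
gripper_force: 0.0
```

>>> apply_moves --steps '[-3,4,0,0,-6,8,0,0,-9,12,0,0,-12,16,0,0,-12,20,0,0,-12,24,0,0,-12,24,0,0,-12,24,0,0]'

```text
clock: 18.85
position: [0.4058, 0.2355, 0.1845]
ee_rot: [-0.0, 0.025, 1.0, 0.001]
contact_force: [0.1, 0.2, 0.6]
width: 0.0354
gripper_force: 0.0
```

```bash
python3 - <<'E'
from h import *
s=get_state();print(s['position'],s['width'],s['clock'])
im=get_image('top')[:,:,::-1]
cv2.imwrite('pics/t2.png',cv2.resize(im[140:300,175:460],None,fx=2.8,fy=2.8,interpolation=cv2.INTER_CUBIC))
E
```

```text
[0.40584217 0.23548538 0.18445565] 0.03537403727851158 18.85
```

View pics/t2.png

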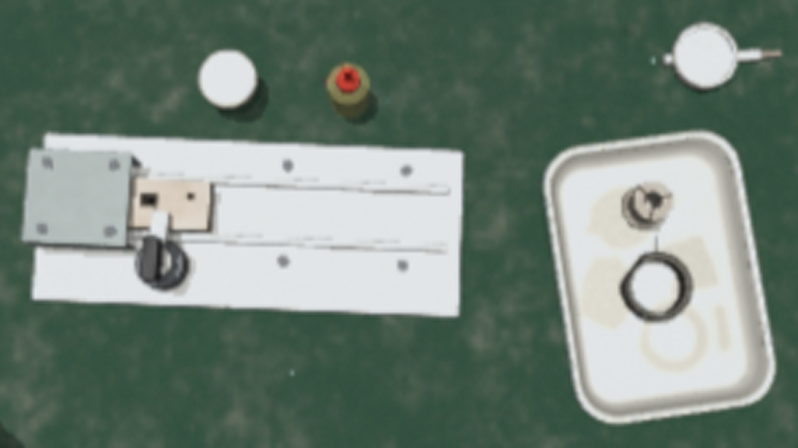

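The top view shows the toe across the block at (160,225) and the block in the hood with its rear edge at column 213. The collet stands in the tray at (648,203), and the ring, jar and oiler have not moved. Handing in.

```bash
python3 -c "
from rig import *
print(sign_off())"
```

```text
the job is handed in; nothing more can be done
None
```

The job is handed in at about 19 s: the collet stands upright in the tray, the block was pushed to the hidden stop (peak reading about 12 N at the wrist), and the keeper is turned about 89° and sprung up with its toe over the block; no verdict came back, and the block's seating after I backed off was checked only from the camera.

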